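# Open the child-proofed spice cupboard

## Task

Two little dark wooden cupboards stand on the worktop, each with its door ajar on a white child-safety catch behind the door. Open the taller one: reach down through the gap behind its door, push the catch down, pull the door towards you while the catch is down until it stands at least 45 degrees open, and then let go. Leave the low cupboard's door on its catch, and do not knock the mug.

Things in the scene. Friction and masses are not known exactly. Their poses are not given: they have to be found in the camera images.
- tall_pad (a point): Middle of the top of the tall door's white catch pad (level, 43x44 mm): 22 mm behind the door's inner face, 133 mm from the hinge line along the door, 18 mm below the top edges of door and cupboard, reached from above through the gap between them (40 mm or more wide here). It moves with the door. x points from the door's inner face to the cupboard, y along the door to its free edge, z up
- tall_hinge (a point): Point on the upright hinge line of the tall cupboard's door, 190 mm up (its top). The cupboard is dark wood, fixed, 190 wide, 155 deep, 190 mm high; hinge at its right front corner as the robot sees it. The door's inner face lies in the hinge line; door 14 mm thick, 188 mm wide, brass knob outside. Axes are the cupboard's: x front to back, y to its left, z up
- tall_door (a joint): Angle (rad) of the tall door: 0 shut, grows as its free left edge swings towards the robot (counter-clockwise from above), to 1.7. Starts ajar at 0.31 to 0.35; the catch stops it at about 0.36 until pushed down; from 0.52 on its hook is clear. The hinge is stiff (0.06 N m): the door stays where it is left
- tall_catch (a joint): How far (m) the tall door's catch is pushed straight down: 0 at rest (up), stop at 0.020. The hook clears the cupboard's lip from 0.008 on; 0.010 to 0.018 is a good push. A spring pushes it up: about 3 N at rest, 6 N at the stop
- low_door (a joint): Angle (rad) of the low cupboard's door, of the same make (145 wide, 130 deep, 130 mm high, fixed, beside the tall one on either side): starts ajar at 0.31 to 0.35 and is to stay on its catch, which stops it at about 0.36
- mug_mid (a point): Centre, half-way up, of the speckled beige mug (117x83x93 mm) that stands loose on the worktop to the right of the cupboards; a bystander

How it is judged (in metres and radians):
On the way:
1. the tall cupboard's catch is pushed down (8 mm or more) while its door is still ajar (value of joint tall_catch above 0.008 m and value of joint tall_door below 0.45 rad), for 0.1 s.
At the end, for the whole second after the job is handed in: the tall cupboard's door stands open by 43 degrees (0.75 rad) or more and at rest, its catch has sprung back up (within 3 mm), the low cupboard's door is still on its catch (under 0.42 rad), and the mug is within 30 mm of where it stood (value of joint tall_door above 0.75 rad and velocity of joint tall_door between -0.05 and 0.05 rad/s and value of joint tall_catch below 0.003 m and value of joint low_door below 0.42 rad and distance of mug_mid from where it was at the start of the episode below 0.03 m); the robot touches nothing.
It fails at once if the low cupboard's door is opened past its catch (value of joint low_door above 0.42 rad).
It fails at once if the mug is knocked away by 30 mm or more (distance of mug_mid from where it was at the start of the episode above 0.03 m).
It also fails if it takes over 32 s, if anything falls off the work surface, if the arm or the gripper's body presses on something with over 40 N, if the wrist force passes 120 N, or if a joint passes its speed limit or range.

## Robot

A 6-joint arm with a two-finger parallel gripper is mounted at the origin on a cart in front of the work surface, level with it; the furniture and walls round the work are solid. World frame = base frame: x ahead of the robot, y to its left, z up, the work surface at z = 0. Lengths are in mm, angles in rad, forces in N, time in s.
With the tool pointing down it reaches from about 350 to 875 mm from the base axis. Payload 4.2 kg.
Tool frame: the origin (TCP) lies on the mounting face of the last link; the fingertips stand 173 mm ahead of it and the grasp point (between the pads) lies grip_point_offset ahead of it (grip_point_offset is the distance from the TCP to the grasp point, in mm); z points along the fingers, y is the line along which they close (so a half turn about z gives the same grasp; the last joint's range is limited). The gripper opens to 85 mm and grips with 20 to 120 N. Pads are 22 mm wide; open, the fingers measure 114 mm over their backs; the gripper's body (76 mm by 85 mm) begins 54 mm behind the grasp point. The pads swing forward as they close: fully open they stand 13 mm farther back than shut.
Start: joints at [1.547, 0.385, 0.008, 0, -1.194, -0.259], TCP at [174.371, 600.162, 404.712] pointing down, gripper open.
Joint ranges: [-3.14, 3.14], [-1.21, 2.06], [-1.07, 1.41], [-3.16, 2.05], [-2.99, -0.16], [-3.1, 3.1]. Speed limits (rad/s): [2.79, 2.79, 3.14, 3.14, 3.14, 3.14].

## Interface

Orientations are given as a unit quaternion [x, y, z, w].
In Python, from bench import read_state, get_image, job_done, recognise, place_of, grip_point_offset gives the robot as it stands. The module is installed in compiled form; this text tells all that it offers.
- The arm moves only by the tool carry_out, never from a script. Its arguments are lists of equal length, an entry for each row: "slide": the shift along the tool's x, y, z in m, a list of three; "roll": the turn about the tool's z in degrees; "claw": the finger opening in m, from 0 to 0.0854. A call has 1 to 8 rows; each row is the pose to reach, as a shift and turn from the pose commanded when the call began, along the tool's axes at that moment; what a row does not reach only later rows make up. A row lasts 1/8 s, in which the tool goes at most 62.5 mm and 10.7 degrees, less where a joint would pass 70% of its speed; a pose out of reach is approached as far as the arm can. A call with a gripper value outside its range is refused whole. The fingers move at their own pace and stop on an object; the grip force is fixed at half the most. Time passes only in rows, so rows that repeat a pose let the fingers close. It gives the time, the measured TCP pose, the force, the opening and the grip force at its end, in the units of the state.
- read_state(): the state, without advancing time (a new reading comes with each control period).
- get_image(name): name is "scene" or "top" or "wrist"; returns a dict with "img" (400x640x3 uint8, red, green, blue), "z_map" (400x640 float32, mm along the optical axis (not along the pixel's ray), 0 where there is no reading), "mtx" (3x3 intrinsics, pixels), "world_from_camera" (4x4, takes a point from camera to world coordinates); the wrist camera has in their place "T_tool_cam" (4x4, takes a point from camera to tool coordinates, whose origin is the TCP and whose axes are the flange's). Camera axes: x right, y up, looking along -z (the intrinsics and any distortion apply to the point x, -y, -z); pixel columns grow to the right and rows downward; lengths in mm; the calibration is good to about 2 mm. A picture is of the moment at which its call begins: read the wrist's pose just before it.
- job_done(): hands the job in; it is judged then, once.
Trained networks look in a picture, given as the dict that the camera call returned (one of the last four; its "shot" number tells which), for a name from the list of things; names that differ only in an ending like _2 or _b are one class to them, and where a whole thing is asked for, a point or a joint stands for the part that bears it (a point fixed in the world has none). Each returns a list of dicts, best first, with "conf" (0 to 1); they miss things now and then, are a little off and sometimes report something else, mostly with a low value. They report only what shows in the picture. A call takes as long as a camera call.
- recognise(picture, thing): "at" ([column, row] in pixels, amid what is visible of it).
- place_of(picture, thing): "at" ([column, row] in pixels: a listed point, or the origin of a listed thing).
The state is a dict: "clock": time; "joints": joint angles; "joint_vel": joint speeds; "joint_efforts": joint torques, N m; "position": TCP position; "ee_rot": TCP orientation; "contact_force": force on the tool from outside, world axes, zero at the start; "wrist_torque": the same for the moment, N m; "gripper_width": finger opening in mm; "grasp_force": force on a finger pad.
Only numpy, scipy, OpenCV 4.12 (cv2) and the standard library are available. Lean on these libraries where they do the work, as an engineer would, in place of code of your own. Each camera call takes 0.05 s, during which the arm holds its last target. There are 200 camera calls.

## Working session

There is one attempt and no reset: what is moved stays moved. The work goes in short steps, Python scripts to look and compute and a tool call to move; the robot and the scene stay as the last step left them, time stands still between calls to the robot, and variables do not carry over. Pictures are saved under pics/ and viewed, at most 10 in all, crops included, and the job is handed in when it is done.

Besides the shell and the picture viewer there is one more tool, called after "Request:" by a JSON object that holds its "method" and its "body", one argument or row to a line. carry_out: Moves the arm, as the interface text tells. Its arguments: {"type":"object","properties":{"slide":{"type":"array"},"roll":{"type":"array"},"claw":{"type":"array"}},"required":["slide","roll","claw"]}

```bash
mkdir -p pics
cat > h.py <<'E'
import numpy as np, cv2
from bench import *
from scipy.spatial.transform import Rotation as R
def W(p,st=None):
    if 'world_from_camera' in p: return np.array(p['world_from_camera'])
    T=np.eye(4);T[:3,:3]=R.from_quat(st['ee_rot']).as_matrix();T[:3,3]=st['position'];return T@np.array(p['T_tool_cam'])
def cloud(p,T):
    z=p['z_map'];v,u=np.mgrid[:400,:640];K=np.array(p['mtx'])
    c=np.stack([(u-K[0,2])/K[0,0]*z,-(v-K[1,2])/K[1,1]*z,-z],-1)
    return c@T[:3,:3].T+T[:3,3]
def at(p,T,px,zw):
    K=np.array(p['mtx']);d=T[:3,:3]@np.array([(px[0]-K[0,2])/K[0,0],-(px[1]-K[1,2])/K[1,1],-1])
    return T[:3,3]+d*(zw-T[2,3])/d[2]
E
python3 - <<'E'
from h import *
st=read_state();print({k:np.round(v,3) for k,v in st.items()},grip_point_offset() if callable(grip_point_offset) else grip_point_offset)
ims=[]
for n in ['scene','top']:
    p=get_image(n);T=W(p);C=cloud(p,T);ims.append(p['img'])
    print(n,[k for k in p],np.round(T,2).tolist())
    for t in ['tall_pad','tall_hinge','mug_mid','tall_door','low_door']:
        for f in (recognise,place_of):
            try:
                for r in f(p,t)[:3]:
                    u,v=np.round(r['at']).astype(int);print(t,f.__name__,u,v,round(r['conf'],2),C[min(v,399),min(u,639)].round(), at(p,T,r['at'],{'tall_pad':172,'tall_hinge':190}.get(t,100)).round())
            except Exception as e: print(t,f.__name__,e)
    cv2.imwrite(f'pics/{n}.png',p['img'][:,:,::-1])
E
```

```text
{'clock': np.float64(0.0), 'joints': array([ 1.547,  0.386,  0.007, -0.   , -1.194, -0.259]), 'joint_vel': array([ 0.001, -0.   , -0.002, -0.002,  0.   ,  0.001]), 'joint_efforts': array([-0.0000e+00, -3.9228e+01,  1.8840e+01,  4.1860e+00, -5.0000e-03,
        0.0000e+00]), 'position': array([174.295, 600.003, 403.61 ]), 'ee_rot': array([ 0.99 , -0.141, -0.   ,  0.001]), 'contact_force': array([-0.23 , -0.439,  0.611]), 'wrist_torque': array([-0.053,  0.016,  0.046]), 'grasp_force': np.float64(0.0), 'gripper_width': np.float64(85.244)} 154.70000000000002
scene ['img', 'z_map', 'mtx', 'world_from_camera', 'shot'] [[0.66, 0.36, -0.66, -94.35], [-0.75, 0.33, -0.57, -440.66], [0.02, 0.87, 0.49, 594.04], [0.0, 0.0, 0.0, 1.0]]
tall_pad call 321 185 0.55 [515.  96. 190.] [542. 119. 172.]
tall_pad call 321 187 0.59 [512.  93. 187.] [532. 112. 172.]
tall_hinge call 348 205 0.67 [534.  26. 153.] [482. -14. 190.]
tall_hinge call 332 217 0.4 [522.  65. 108.] [418. -20. 190.]
tall_hinge call 368 194 0.77 [563. -10. 185.] [556. -14. 190.]
mug_mid call 419 292 0.67 [ 458. -218.   78.] [ 436. -227. 
[... 446 characters left out ...]
.16], [0.0, 0.0, 0.0, 1.0]]
tall_pad call 303 187 0.52 [540. 116. 174.] [540. 117. 172.]
tall_pad call 303 187 0.76 [540. 116. 174.] [540. 117. 172.]
tall_hinge call 313 158 0.74 [608.  91. 187.] [609.  92. 190.]
tall_hinge call 353 178 0.67 [562.  -5. 165.] [557.  -3. 190.]
mug_mid call 427 211 0.57 [ 495. -215.    6.] [ 486. -194.  100.]
mug_mid call 430 211 0.72 [ 494. -221.   11.] [ 485. -202.  100.]
tall_door call 310 197 0.7 [513. 100. 194.] [525. 100. 100.]
tall_door call 315 156 0.58 [612.  87. 189.] [631.  86. 100.]
tall_door call it knows: mug_mid, tall_hinge, tall_pad
low_door call 212 177 0.98 [575. 345. 131.] [580. 352. 100.]
low_door call it knows: mug_mid, tall_hinge, tall_pad
```

Run:
```python
import cv2
for n,(a,b,c,d) in {'top':(80,280,180,480),'scene':(100,340,200,500)}.items():
    i=cv2.imread(f'pics/{n}.png');cv2.imwrite(f'pics/{n}c.png',cv2.resize(i[a:b,c:d],None,fx=2.5,fy=2.5))
```

```text
(no output)
```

View pics/topc.png

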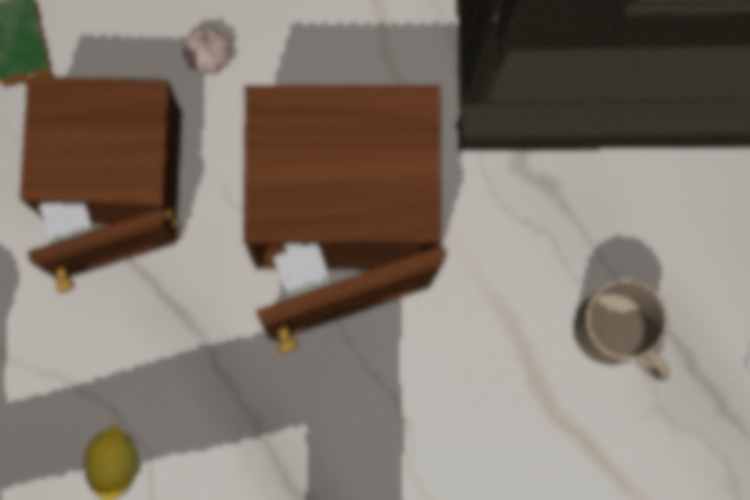

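View pics/scenec.png

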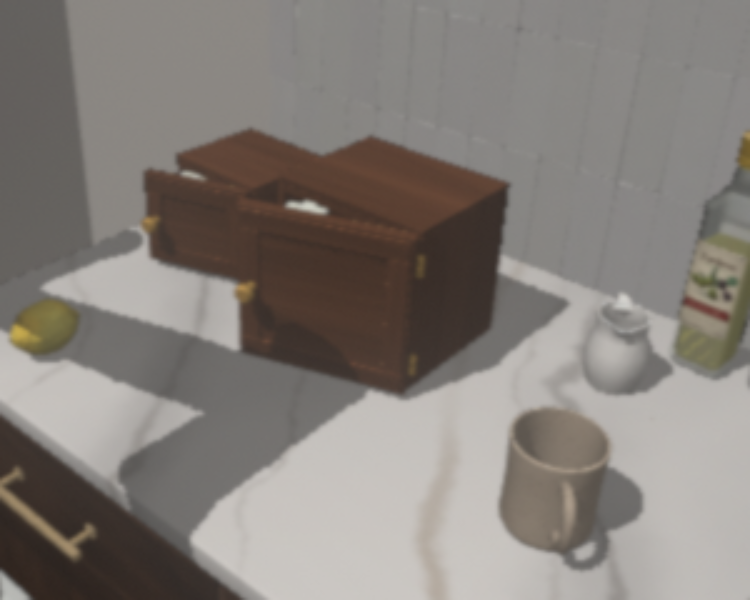

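The top view shows the tall cupboard at the centre, with its pad at about full-frame (301,187) and its hinge near (356,180). The low cupboard is to the left, the mug to the right, and a dark appliance sits behind-right. Next I'll fit the cupboard and door edges from depth.

```bash
cat > fit.py <<'E'
from h import *
def fit():
    p=get_image('top');C=cloud(p,W(p));m=((abs(C[...,2]-190)<10)&(C[...,0]>400)&(C[...,0]<800)&(C[...,1]>-60)&(C[...,1]<260)).astype(np.uint8)
    n,l,s,_=cv2.connectedComponentsWithStats(m,connectivity=4)
    for i in range(1,n):
        if s[i,4]<60: continue
        q=C[l==i];(c,wh,a)=cv2.minAreaRect(q[:,:2].astype(np.float32))
        print(s[i],'c',np.round(c,1),np.round(wh,1),round(a,1),'z',np.median(q[:,2]).round(1),np.round(cv2.boxPoints((c,wh,a))).tolist())
    im=p['img'].astype(int);w=(im.min(-1)>120)&(abs(C[...,2]-172)<9)&(C[...,0]>450)&(C[...,0]<620)&(C[...,1]>0)&(C[...,1]<220)
    if w.any(): print('pad',w.sum(),C[w].mean(0).round(1),C[w].min(0).round(),C[w].max(0).round())
    return p,C
if __name__=='__main__':
    p,C=fit();a=C[(C[...,1]<-20)&(C[...,0]>600)];print('appliance z',np.percentile(a[:,2],[50,90,99]).round(), a[a[:,2]>150].min(0).round() if (a[:,2]>150).any() else '')
E
python3 fit.py
```

```text
[ 277  114   80   64 5035] c [639.5  82.5] [190.3 156.1] 89.2 z 189.7 [[560.0, -12.0], [716.0, -14.0], [719.0, 177.0], [563.0, 179.0]]
[282 179  76  31 586] c [520.1  75.5] [ 17.8 187.8] 18.4 z 189.0 [[482.0, 162.0], [541.0, -16.0], [558.0, -11.0], [499.0, 167.0]]
pad 307 [541.1 123.7 171.7] [516.  97. 164.] [565. 179. 178.]
appliance z [521. 727. 798.] [ 600. -508.  150.]
```

Request:
{"method": "carry_out", "body": {
  "slide": [
    [0,0,-0.04],
    [0.05,0.06,-0.04],
    [0.09,0.11,-0.04],
    [0.13,0.16,-0.04],
    [0.17,0.2,-0.04],
    [0.21,0.24,-0.04],
    [0.25,0.28,-0.04],
    [0.29,0.31,-0.04]
  ],
  "roll": [0,-5,-10,-15,-20,-25,-30,-35],
  "claw": [0,0,0,0,0,0,0,0]
}}

```text
clock: 1.95
position: [366.6, 219.2, 445.4]
ee_rot: [0.986, 0.165, 0.001, -0.001]
contact_force: [1.0, 0.2, 0.7]
gripper_width: 0.2
grasp_force: 0.0
```

Request:
{"method": "carry_out", "body": {
  "slide": [
    [0.03,0.035,0],
    [0.06,0.07,0],
    [0.09,0.105,0],
    [0.115,0.135,0],
    [0.129,0.149,0],
    [0.129,0.149,0.02],
    [0.129,0.149,0.04],
    [0.129,0.149,0.04]
  ],
  "roll": [0,0,0,0,0,0,0,0],
  "claw": [0,0,0,0,0,0,0,0]
}}

```text
clock: 2.95
position: [535.9, 122.2, 403.4]
ee_rot: [0.987, 0.163, -0.002, 0.0]
contact_force: [0.0, -0.0, 0.2]
gripper_width: 0.1
grasp_force: 0.0
```

Run:
```python
from h import *
st=read_state();print(np.round(st['position'],1),np.round(st['ee_rot'],3))
p=get_image('wrist');T=W(p,st);C=cloud(p,T)
for t in ['tall_pad','tall_hinge']:
    for r in place_of(p,t)[:2]: print(t,np.round(r['at']),r['conf'],at(p,T,r['at'],172 if 'pad' in t else 190).round(1))
w=(p['img'].min(-1)>110)&(abs(C[...,2]-172)<7)&(C[...,0]>480)&(C[...,0]<600)&(C[...,1]>70)&(C[...,1]<180)
print(w.sum(),C[w].mean(0),C[w].min(0),C[w].max(0))
cv2.imwrite('pics/w1.png',p['img'][:,:,::-1])
```

```text
[535.9 122.2 403.4] [ 0.987  0.163 -0.002  0.   ]
tall_pad [322. 212.] 0.69 [541.9 123.8 172. ]
tall_pad [533. 263.] 0.39 [553.2 -26.1 172. ]
tall_hinge [534. 260.] 0.96 [560.9 -10.  190. ]
3838 [540.02868896 124.5986464  171.42577121] [514.07854883  97.03833127 167.04324931] [560.21572217 150.52405741 173.70112323]
```

View pics/w1.png

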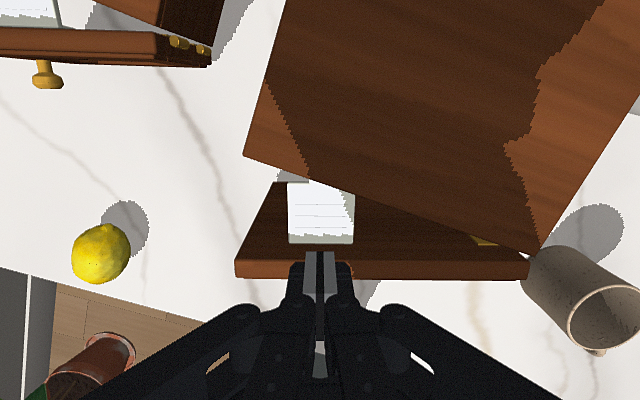

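The wrist view shows the pad at (322,212), with the closed fingertips lined up on it laterally and just in front. I'll go down in stages.

Request:
{"method": "carry_out", "body": {
  "slide": [
    [0.003,0,0],
    [0.003,0,0.02],
    [0.003,0,0.038],
    [0.003,0,0.05],
    [0.003,0,0.058],
    [0.003,0,0.064],
    [0.003,0,0.064]
  ],
  "roll": [0,0,0,0,0,0,0],
  "claw": [0,0,0,0,0,0,0]
}}

```text
clock: 3.98
position: [539.7, 123.2, 341.4]
ee_rot: [0.987, 0.163, 0.001, -0.0]
contact_force: [-0.6, 0.2, 4.8]
gripper_width: 0.2
grasp_force: 1.7
```

Request:
{"method": "carry_out", "body": {
  "slide": [
    [0,0,0.006],
    [0,0,0.0105],
    [0,0,0.0105],
    [0,0,0.0105]
  ],
  "roll": [0,0,0,0],
  "claw": [0,0,0,0]
}}

```text
clock: 4.47
position: [539.5, 123.2, 330.6]
ee_rot: [0.987, 0.163, 0.0, -0.0]
contact_force: [-0.3, 1.3, 5.2]
gripper_width: -0.1
grasp_force: 2.5
```

Run:
```python
from h import *
h=np.array([559.5,-11.]);st=read_state();P=np.array(st['position'][:2]);phi=2*np.arctan2(st['ee_rot'][1],st['ee_rot'][0]);print(st['position'],np.degrees(phi))
# finger keeps door-frame coords: e along door, n normal; door touched at n=11
th0=np.radians(18.4);e=lambda t:np.array([-np.sin(t),np.cos(t)]);n=lambda t:np.array([np.cos(t),np.sin(t)])
r=(P-h)@e(th0);d=(P-h)@n(th0);print('r,d',r,d)
tx=n(phi);ty=np.array([np.sin(phi),-np.cos(phi)])
for k in range(0,17):
    t=np.radians(18.4+2.5*k);q=h+r*e(t)+11*n(t)-P;print(k,round(18.4+2.5*k,1),'x %.4f y %.4f roll %.1f'%(q@tx/1e3,q@ty/1e3,-(np.degrees(t-phi))))
```

```text
[539.49241012 123.18696439 330.55414793] 18.81076418731326
r,d 133.64216806741683 23.37126399092915
0 18.4 x -0.0124 y -0.0001 roll 0.4
1 20.9 x -0.0182 y -0.0005 roll -2.1
2 23.4 x -0.0241 y -0.0006 roll -4.6
3 25.9 x -0.0299 y -0.0005 roll -7.1
4 28.4 x -0.0357 y -0.0001 roll -9.6
5 30.9 x -0.0416 y 0.0005 roll -12.1
6 33.4 x -0.0473 y 0.0014 roll -14.6
7 35.9 x -0.0531 y 0.0025 roll -17.1
8 38.4 x -0.0588 y 0.0039 roll -19.6
9 40.9 x -0.0644 y 0.0055 roll -22.1
10 43.4 x -0.0699 y 0.0074 roll -24.6
11 45.9 x -0.0754 y 0.0095 roll -27.1
12 48.4 x -0.0808 y 0.0118 roll -29.6
13 50.9 x -0.0860 y 0.0144 roll -32.1
14 53.4 x -0.0911 y 0.0172 roll -34.6
15 55.9 x -0.0961 y 0.0202 roll -37.1
16 58.4 x -0.1010 y 0.0235 roll -39.6
```

Request:
{"method": "carry_out", "body": {
  "slide": [
    [-0.008,0,0],
    [-0.0125,0,0],
    [-0.018,0,0],
    [-0.024,0,0],
    [-0.03,0,0],
    [-0.036,0,0],
    [-0.0415,0,0],
    [-0.047,0.001,0]
  ],
  "roll": [0,0,-2,-4.5,-7,-9.5,-12,-14.5],
  "claw": [0,0,0,0,0,0,0,0]
}}

```text
clock: 5.48
position: [494.8, 106.5, 330.3]
ee_rot: [0.958, 0.288, -0.0, 0.0]
contact_force: [-0.0, -0.5, 4.4]
gripper_width: 0.4
grasp_force: 2.5
```

Run:
```python
from h import *
p=get_image('scene');cv2.imwrite('pics/s2.png',cv2.resize(p['img'][80:320,180:500,::-1],None,fx=2.5,fy=2.5))
```

```text
(no output)
```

View pics/s2.png

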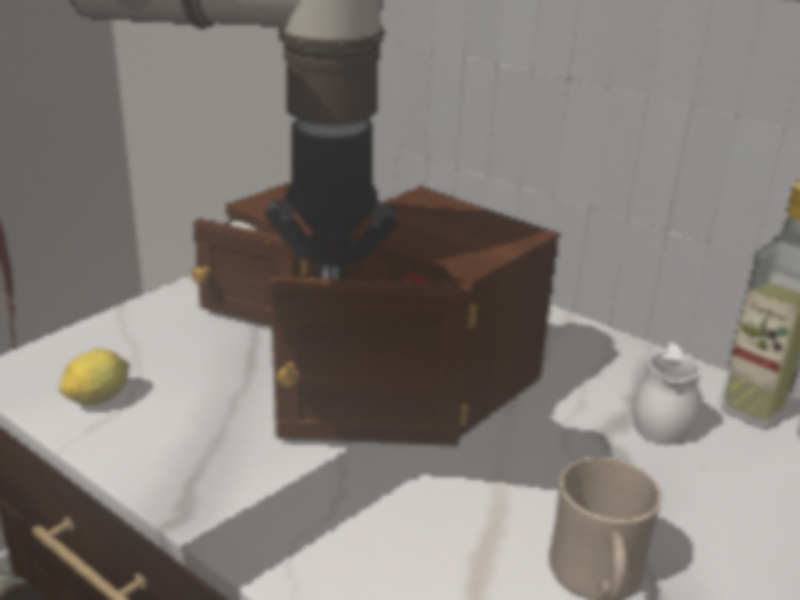

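The door has swung wider, with the fingertips behind it at (330,272), and the mug and low door haven't moved. I'll keep pulling along the arc.

Request:
{"method": "carry_out", "body": {
  "slide": [
    [-0.006,0,0],
    [-0.0135,0,0],
    [-0.021,0,0],
    [-0.029,0.0005,0],
    [-0.037,0.002,0],
    [-0.0445,0.0035,0],
    [-0.052,0.0055,0],
    [-0.0575,0.0075,0]
  ],
  "roll": [-2.5,-5.5,-9,-12.5,-16,-19,-22.5,-25],
  "claw": [0,0,0,0,0,0,0,0]
}}

```text
clock: 6.52
position: [451.3, 68.5, 330.6]
ee_rot: [0.873, 0.488, 0.0, 0.001]
contact_force: [2.2, -0.6, 5.4]
gripper_width: 0.1
grasp_force: 2.5
```

Now I'll stop, back 5 mm off the inner face and lift clear.

Request:
{"method": "carry_out", "body": {
  "slide": [
    [0,0,0],
    [0.004,0,-0.006],
    [0.007,0,-0.015],
    [0.008,0,-0.035],
    [0.008,0,-0.07],
    [0.008,0,-0.12],
    [0.008,0,-0.17],
    [0.008,0,-0.17]
  ],
  "roll": [0,0,0,0,0,0,0,0],
  "claw": [0,0,0,0,0,0,0,0]
}}

```text
clock: 7.52
position: [455.3, 76.4, 503.7]
ee_rot: [0.873, 0.487, 0.003, -0.0]
contact_force: [-1.3, 0.1, -0.9]
gripper_width: 0.1
grasp_force: 0.0
```

Run:
```python
from h import *
import fit
st=read_state();p=get_image('wrist');C=cloud(p,W(p,st));fit.fit()
s=get_image('scene')
cv2.imwrite('pics/e.png',np.vstack([s['img'],p['img']])[::2,::2,::-1].copy() if 0 else np.hstack([cv2.resize(s['img'],(400,250)),cv2.resize(p['img'],(400,250))])[:,:,::-1])
q=C[(abs(C[...,2]-190)<8)&(C[...,0]<545)&(C[...,1]>-40)&(C[...,1]<200)]
print(len(q),cv2.minAreaRect(q[:,:2].astype(np.float32)) if len(q) else '')
print(place_of(s,'mug_mid')[:1],st['contact_force'])
```

```text
[ 277  114   80   64 4653] c [639.3  82.8] [190.4 156.1] 88.8 z 189.7 [[559.0, -11.0], [715.0, -14.0], [719.0, 176.0], [563.0, 180.0]]
[352 179  10  20 103] c [534.2  -7.3] [16.6 45.9] 60.4 z 189.3 [[510.0, -3.0], [550.0, -26.0], [558.0, -11.0], [518.0, 11.0]]
[320 227  18  19 137] c [420.9  57.3] [16.8 56.3] 59.9 z 189.5 [[392.0, 64.0], [441.0, 36.0], [450.0, 50.0], [401.0, 79.0]]
3685 ((283.92431640625, 46.75872039794922), (89.9113540649414, 530.4734497070312), 85.32278442382812)
[{'at': [420.9, 297.5], 'conf': 0.8}] [-1.29637268  0.10961227 -0.85884887]
```

View pics/e.png

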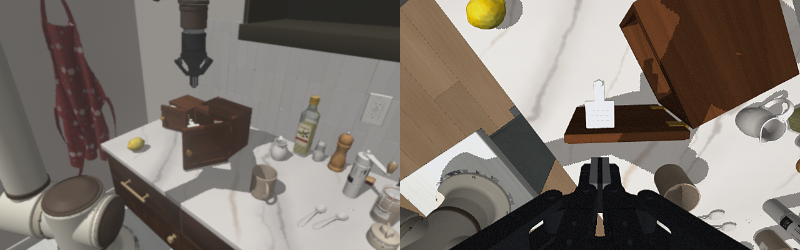

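The door stands about 60° open, with its white pad visible at (598,115) and clear of the cupboard. The mug is unmoved, the low door is still ajar, and the gripper is touching nothing, so I'll hand in.

```bash
python3 -c "
from bench import *
print(job_done())"
```

```text
the job is handed in; nothing more can be done
None
```

The tall cupboard's door is about 60° open with the gripper well clear of it; the low door is still ajar, the mug has not moved, and the job is handed in (no verdict was returned).

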